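# Find the full fixings box by its weight and put it in the tray

### The job

One of the two closed plywood boxes is full of metal fixings, the other nearly empty, and they look alike. Feel their weight: take the wooden tab of the robot's left box and raise that end a centimetre or two, the far end staying on the table, set it back, then do the same with the right box. Then put the heavy box flat inside the open wooden tray, leave the light box standing where it was, and do not disturb the spray can.

Things in the scene. Friction and masses are not known exactly. Their poses are not given: they have to be found in the camera images.
- box_left: closed plywood box on the robot's left (larger y), 160 (x) x 60 (y) x 70 mm high. Origin: centre of underside, x along its length, z up. Upright wooden tab on the lid at its robot end: 10 mm thick (x), 32 wide (y), 75 to 113 mm above the underside, centred at x=-68 mm, y=0; hinged about y at its foot, so raising it tips the box about its far lower edge (x=+80) whatever the grip.
- box_right: box on the robot's right (smaller y), outside the same as the left one in every way (size, tab, origin, axes). Of the two, one weighs about 0.85 kg and the other about 0.25 kg, contents wedged in the middle; a tab held up with the far end on the table carries just over half of it, about 4.5 N or 1.3 N. The hinge swings almost freely, +-0.7 rad, and stands up by itself.
- tray: fixed shallow open wooden tray, 220 (x) x 150 (y) x 22 mm high, walls and floor 6 mm thick (inside 208 x 138 mm). Origin: centre of its underside, on the table; z up. It stands between the boxes or to the left of both.
- spray_can: loose aluminium-coloured spray can standing upright, 64 mm across, 190 mm high, to the left of the work; a bystander. Origin: centre of its underside.
Mind the look-alikes: they are no part of the job. Leave any orange look-alike of the box_left alone.

How it is judged (in metres and radians):
On the way, in this order (a step that is already met when the one before it is completed fails the run):
1. the left box has been tipped a little by one end, its far end on the table (angle between box_left's own z axis and vertical between 0.04 and 0.26 rad and height (world z) of box_left below 0.02 m), for 0.2 s.
2. then the right box has been tipped a little by one end, its far end on the table (angle between box_right's own z axis and vertical between 0.04 and 0.26 rad and height (world z) of box_right below 0.02 m), for 0.2 s.
At the end, for the whole second after the job is handed in: The heavy box (pressing on the tray with over 5 N) rests flat inside the tray: within 60 mm of its centre along both tray axes, underside under 16 mm above the tray's, level within 0.08 rad, at rest; the light box stands level (0.08 rad) and at rest within 40 mm of where it started (((contact force between box_left and tray above 5 N and x of box_left in the frame of tray between -0.06 and 0.06 m and y of box_left in the frame of tray between -0.06 and 0.06 m and z of box_left in the frame of tray below 0.016 m and angle between each of box_left, box_right's own z axis and vertical below 0.08 rad and linear speed of each of box_left, box_right below 0.02 m/s and distance of box_right from where it was at the start of the episode below 0.04 m) or (contact force between box_right and tray above 5 N and x of box_right in the frame of tray between -0.06 and 0.06 m and y of box_right in the frame of tray between -0.06 and 0.06 m and z of box_right in the frame of tray below 0.016 m and angle between each of box_right, box_left's own z axis and vertical below 0.08 rad and linear speed of each of box_right, box_left below 0.02 m/s and distance of box_left from where it was at the start of the episode below 0.04 m))); the robot touches nothing.
It fails at once if the spray can is shifted by 40 mm or knocked over (distance of spray_can from where it was at the start of the episode above 0.04 m or angle between spray_can's own z axis and vertical above 0.3 rad).
It also fails if it takes over 72 s, if anything falls off the work surface, if the arm or the gripper's body presses on something with over 40 N, if the wrist force passes 120 N, or if a joint passes its speed limit or range.

### The arm

A 6-joint arm with a two-finger parallel gripper is mounted at the origin on the work surface. World frame = base frame: x ahead of the robot, y to its left, z up, the work surface at z = 0. Lengths are in m, angles in degrees, forces in N, time in s.
With the tool pointing down it reaches from about 0.425 to 0.95 m from the base axis. Payload 3.5 kg.
Tool frame: the origin (TCP) lies at the very end of the fingers, on their centre line; the grasp point (between the pads) lies 19 mm behind it; z points along the fingers, y is the line along which they close (so a half turn about z gives the same grasp; the last joint's range is limited). The gripper opens to 85 mm and grips with 20 to 120 N. Pads are 22 mm wide; open, the fingers measure 114 mm over their backs; the gripper's body (76 mm by 85 mm) begins 54 mm behind the grasp point. The pads swing forward as they close: fully open they stand 13 mm farther back than shut.
Start: joints at [-80.443, 16.404, 90.338, -0, 73.258, -8.594], TCP at [0.21, -0.641, 0.231] pointing down, gripper open.
Joint ranges: [-158.93, 158.93], [-51.34, 127.21], [12.03, 142.37], [-87.48, 267.48], [13.55, 161.25], [-162.69, 162.69]. Speed limits (degrees/s): [159.86, 159.86, 180, 180, 180, 180].

### API

Orientations are given as [roll, pitch, yaw] about the fixed x, y, z axes, in that order (R = Rz(yaw) Ry(pitch) Rx(roll)).
In Python, from plant import arm gives the robot as it stands. The module is installed in compiled form; this text tells all that it offers.
- The arm moves only by the tool jog_arm, never from a script. Its argument "series" is a list of rows, each an object with "rotation": the turn, a rotation vector about the tool's x, y, z normalised to -1 to 1, where 1 is 2 rad, a list of three; "dp": the shift along the tool's x, y, z normalised to -1 to 1, where 1 is 0.2 m, a list of three; "fingers": the opening, from 0 (shut) to 1 (fully open). In form: [{"rotation": [ax, ay, az], "dp": [dx, dy, dz], "fingers": fingers}, ...]. A call has exactly 5 rows; each row is the pose to reach, as a shift and turn from the pose commanded when the call began, along the tool's axes at that moment; what a row does not reach only later rows make up. A row lasts 1/10 s, in which the tool goes at most 50 mm and 8.59 degrees, less where a joint would pass 70% of its speed; a pose out of reach is approached as far as the arm can. A call with a number of a shift or a turn outside -1 to 1 is refused whole. A call with a gripper value outside its range is refused whole. The fingers move at their own pace and stop on an object; "force" is the grip in N (left out, the last holds). Time passes only in rows, so rows that repeat a pose let the fingers close, or fill a call up. It gives the time, the measured TCP pose, the force, the opening and the grip force at its end, in the units of the state.
- arm.get_state(): the state, without advancing time (a new reading comes with each control period).
- arm.get_image(name): name is "side" or "top"; returns a dict with "pixels" (384x512x3 uint8, blue, green, red), "K" (3x3 intrinsics, pixels), "camera_from_world" (4x4, takes a point from world to camera coordinates). Camera axes: x right, y up, looking along -z (the intrinsics and any distortion apply to the point x, -y, -z); pixel columns grow to the right and rows downward; lengths in m; the calibration is good to about 2 mm. A picture is of the moment at which its call begins. There is no depth.
- arm.hand_in(): hands the job in; it is judged then, once.
The state is a dict: "t": time; "joint_pos": joint angles; "qvel": joint speeds; "effort": joint torques, N m; "ee_pos": TCP position; "orientation": TCP orientation; "contact_force": force on the tool from outside, world axes, zero at the start; "ft_torque": the same for the moment, N m; "width": opening from 0.0 (shut) to 1.0 (fully open); "grip_force": force on a finger pad.
Only numpy, scipy, OpenCV 4.12 (cv2) and the standard library are available. Lean on these libraries where they do the work, as an engineer would, in place of code of your own. Each camera call takes 0.05 s, during which the arm holds its last target. There are 200 camera calls.

## Working session

There is one attempt and no reset: what is moved stays moved. The work goes in short steps, Python scripts to look and compute and a tool call to move; the robot and the scene stay as the last step left them, time stands still between calls to the robot, and variables do not carry over. Pictures are saved under pics/ and viewed, at most 10 in all, crops included, and the job is handed in when it is done.

Besides the shell and the picture viewer there is one more tool, called after "Request:" as a command line: name --argument value ..., lists and objects as JSON in quotes. jog_arm: Moves the arm, as the interface text tells. Scaled input: -1 to 1 covers 0.2 m each way for a shift and 2 rad each way for a turn. Its arguments: {"type":"object","properties":{"series":{"type":"array","items":{"type":"object","properties":{"rotation":{"type":"array","items":{"type":"number","minimum":-1,"maximum":1}},"dp":{"type":"array","items":{"type":"number","minimum":-1,"maximum":1}},"fingers":{"type":"number"}}}},"force":{"type":"number"}},"required":["series"]}

```bash
mkdir -p pics; python3 - <<'E'
from plant import arm
import cv2,numpy as np
s=arm.get_state();print({k:np.round(v,3) for k,v in s.items()})
for n in("top","side"):
    d=arm.get_image(n);cv2.imwrite(f"pics/{n}0.png",d["pixels"]);np.savez(f"{n}.npz",K=d["K"],T=d["camera_from_world"]);print(n,d["K"],d["camera_from_world"],[k for k in d])
E
```

```text
{'t': np.float64(0.0), 'joint_pos': array([-80.445,  16.456,  90.423,  -0.   ,  73.259,  -8.594]), 'qvel': array([ 0.085, -0.126, -0.048,  0.043, -0.109,  0.121]), 'effort': array([-0.0000e+00, -4.0599e+01, -2.9263e+01, -0.0000e+00,  6.0000e-03,
       -0.0000e+00]), 'ee_pos': array([ 0.21 , -0.641,  0.23 ]), 'orientation': array([-1.79864e+02, -2.00000e-02,  1.81490e+01]), 'contact_force': array([ 0.306,  0.64 , -0.042]), 'ft_torque': array([ 0.007, -0.016, -0.018]), 'grip_force': np.float64(0.0), 'width': np.float64(0.998)}
top [[485.34587553   0.         250.77780885]
 [  0.         485.34587553 192.1947382 ]
 [  0.           0.           1.        ]] [[-1.03812710e-03 -9.99999009e-01 -9.51046129e-04  6.43593482e-02]
 [ 9.97167380e-01 -1.10671226e-03  7.52063239e-02 -4.78408638e-01]
 [-7.52073019e-02 -8.70278454e-04  9.97167541e-01 -1.37728983e+00]
 [ 0.00000000e+00  0.00000000e+00  0.00000000e+00  1.00000000e+00]] ['pixels', 'K', 'camera_from_world']
side [[440.74983252   0.         261.08098812]
 [  0.         440.74983252 193.29891162]
 [  0.           0.           1.        ]] [[-3.48369264e-01 -9.37356882e-01 -9.65365320e-04  2.45832456e-01]
 [ 5.81407341e-01 -2.16888000e-01  7.84171601e-01 -3.08385077e-01]
 [-7.35258023e-01  2.72620013e-01  6.20543285e-01 -1.02107488e+00]
 [ 0.00000000e+00  0.00000000e+00  0.00000000e+00  1.00000000e+00]] ['pixels', 'K', 'camera_from_world']
```

View pics/top0.png

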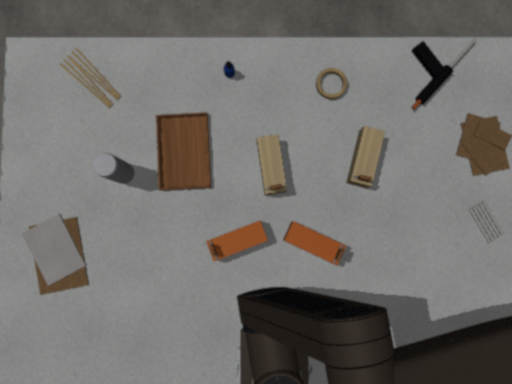

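View pics/side0.png

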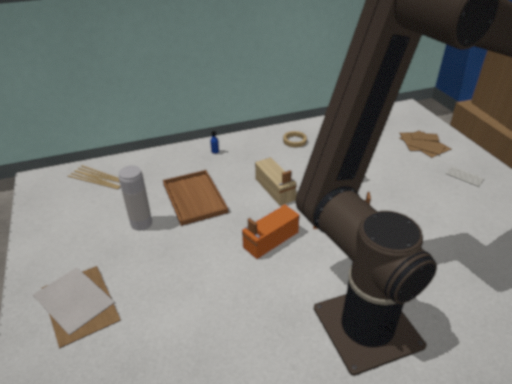

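The top view shows the plywood boxes at about (271,165) and (367,157), the tray at (184,151), the can at (110,167) and two orange decoys nearer the robot. I'll zoom in on the boxes and tray.

```bash
python3 - <<'E'
import cv2
i=cv2.imread("pics/top0.png")[105:205,145:395]
cv2.imwrite("pics/crop.png",cv2.resize(i,None,fx=3.2,fy=3.2,interpolation=cv2.INTER_CUBIC))
E
```

```text
(no output)
```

View pics/crop.png

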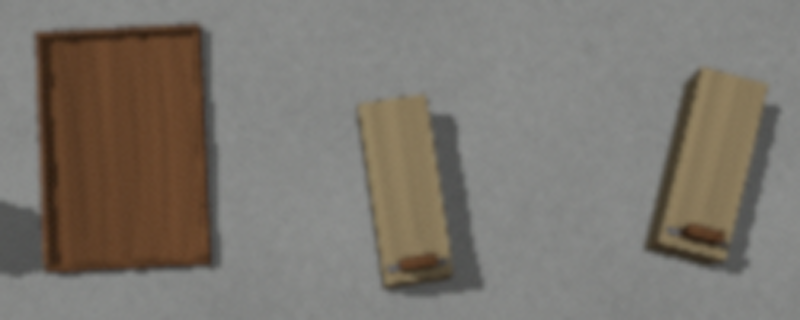

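The crop shows the lids, the tabs at about (418,262) and (704,233), and the tray corners. Next I project these to positions.

```bash
cat >h.py <<'E'
import numpy as np
def ray(n,uv,z):
    d=np.load(n+".npz");K,T=d["K"],d["T"];R,t=T[:3,:3],T[:3,3]
    v=np.linalg.inv(K)@[uv[0],uv[1],1];v=R.T@(v*[1,-1,-1]);c=-R.T@t
    return c+v*(z-c[2])/v[2]
def proj(n,P):
    d=np.load(n+".npz");K,T=d["K"],d["T"];p=(T[:3,:3]@np.atleast_2d(P).T+T[:3,3:]).T*[1,-1,-1];q=(K@p.T).T
    return q[:,:2]/q[:,2:]
E
python3 - <<'E'
from h import *
f=lambda c,z:np.array([ray("top",((a+.5)/3.2-.5+145,(b+.5)/3.2-.5+105),z)[:2] for a,b in c])
for n,c,z in(("L",[(360,105),(427,96),(452,270),(384,282)],.07),("R",[(700,70),(766,86),(728,256),(663,240)],.07),("tray",[(38,34),(200,26),(212,265),(45,270)],.022)):
    p=f(c,z);a=(p[0]+p[1]-p[2]-p[3])/2
    w=(p[0]-p[1]+p[3]-p[2])/2
    print(n,p.round(3).tolist(),p.mean(0).round(4),"L",np.hypot(*a).round(3),"W",np.hypot(*w).round(3),"yaw",np.degrees(np.arctan2(a[1],a[0])).round(1),np.degrees(np.arctan2(-w[0],w[1])).round(1))
print(f([(418,262),(704,233)],.113), ray("top",(120,168),0),ray("top",(103,165),.19))
E
```

```text
L [[0.628, 0.046], [0.636, -0.013], [0.483, -0.033], [0.473, 0.025]] [0.5549 0.0063] L 0.155 W 0.059 yaw 7.7 8.8
R [[0.658, -0.251], [0.644, -0.309], [0.495, -0.272], [0.509, -0.216]] [ 0.5767 -0.2622] L 0.153 W 0.058 yaw -13.4 -14.0
tray [[0.702, 0.337], [0.709, 0.19], [0.492, 0.178], [0.488, 0.328]] [0.5978 0.2584] L 0.216 W 0.148 yaw 2.8 2.2
[[ 0.48646976 -0.00194596]
 [ 0.51061752 -0.24195943]] [0.55120829 0.44617694 0.        ] [0.53495071 0.43765871 0.19      ]
```

Request:
jog_arm --series '[{"rotation": [0, 0, 0], "dp": [0.154, -0.174, 0], "fingers": 1}, {"rotation": [0, 0, 0], "dp": [0.308, -0.348, 0], "fingers": 1}, {"rotation": [0, 0, 0], "dp": [0.462, -0.522, 0], "fingers": 1}, {"rotation": [0, 0, 0], "dp": [0.616, -0.695, 0], "fingers": 1}, {"rotation": [0, 0, 0], "dp": [0.77, -0.868, 0], "fingers": 1}]' --force 40

```text
t: 0.6
ee_pos: [0.3028, -0.4264, 0.2307]
orientation: [-179.9, -0.0, 18.1]
contact_force: [-0.2, -1.0, 0.6]
width: 0.998
grip_force: 0.0
```

Request:
jog_arm --series '[{"rotation": [0, 0, 0], "dp": [0.154, -0.174, 0], "fingers": 1}, {"rotation": [0, 0, 0], "dp": [0.308, -0.348, 0], "fingers": 1}, {"rotation": [0, 0, 0], "dp": [0.462, -0.522, 0], "fingers": 1}, {"rotation": [0, 0, 0], "dp": [0.616, -0.695, 0], "fingers": 1}, {"rotation": [0, 0, 0], "dp": [0.77, -0.868, 0], "fingers": 1}]'

```text
t: 1.1
ee_pos: [0.395, -0.2136, 0.231]
orientation: [-180.0, -0.0, 18.1]
contact_force: [0.8, -0.2, 0.4]
width: 1.001
grip_force: 0.0
```

```bash
cat >go.py <<'E'
import sys,numpy as np
from plant import arm
from scipy.spatial.transform import Rotation as R
def go(x,y,z,yaw):
    s=arm.get_state();A=R.from_euler("xyz",s["orientation"],degrees=True)
    B=R.from_euler("xyz",[180,0,yaw],degrees=True)
    print("t",s["t"],"pos",s["ee_pos"].round(4),s["orientation"].round(2),"w",round(float(s["width"]),3),"F",s["contact_force"].round(2))
    print("dp",(A.inv().apply(np.array([x,y,z])-s["ee_pos"])/.2).round(3),"rot",((A.inv()*B).as_rotvec()/2).round(4))
if __name__=="__main__": go(*map(float,sys.argv[1:]))
E
python3 go.py .487 -.003 .16 8
```

```text
t 1.1 pos [ 0.395  -0.2136  0.231 ] [-179.99   -0.     18.12] w 1.001 F [ 0.78 -0.24  0.41]
dp [ 0.765 -0.857  0.355] rot [-0.0001 -0.      0.0883]
```

Request:
jog_arm --series '[{"rotation": [0, 0, 0.018], "dp": [0.155, -0.17, 0.05], "fingers": 1}, {"rotation": [0, 0, 0.036], "dp": [0.31, -0.34, 0.12], "fingers": 1}, {"rotation": [0, 0, 0.054], "dp": [0.46, -0.515, 0.2], "fingers": 1}, {"rotation": [0, 0, 0.072], "dp": [0.615, -0.685, 0.28], "fingers": 1}, {"rotation": [0, 0, 0.088], "dp": [0.765, -0.857, 0.355], "fingers": 1}]'

```text
t: 1.6
ee_pos: [0.4869, -0.0029, 0.1595]
orientation: [180.0, 0.0, 8.0]
contact_force: [0.6, -0.3, 0.2]
width: 1.001
grip_force: 0.0
```

```bash
python3 - <<'E'
from plant import arm
import cv2
from h import proj
d=arm.get_image("side");i=d["pixels"]
cv2.imwrite("pics/s1.png",cv2.resize(i[90:250,170:390],None,fx=3,fy=3,interpolation=cv2.INTER_CUBIC))
# predicted tab top / base
print((proj("side",[[.487,-.003,.113],[.487,-.003,.08],arm.get_state()["ee_pos"]])-[170,90])*3)
E
python3 go.py .487 -.003 .085 8
```

```text
[[352.8697603  245.26793011]
 [351.67571006 271.98345145]
 [349.42030113 209.79567252]]
t 1.65 pos [0.4867 0.0025 0.1568] [-1.7968e+02  1.3000e-01  8.1500e+00] w 1.0 F [-2.63  2.1  -0.64]
dp [-0.002  0.029  0.359] rot [-0.0028  0.0012  0.0013]
```

View pics/s1.png

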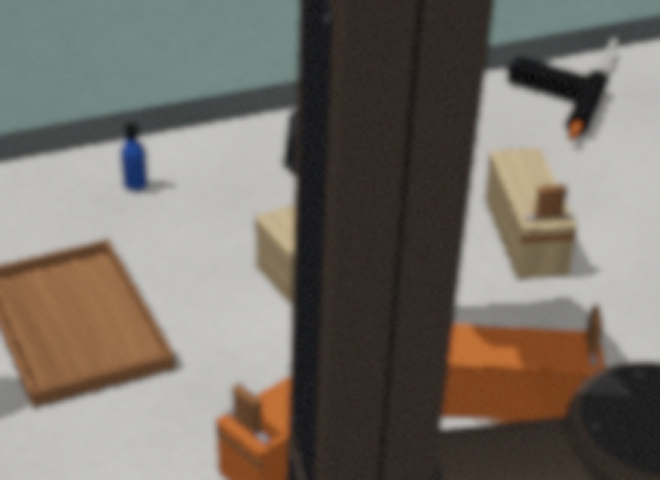

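The side view confirms the right tab at crop (551,187); the left box is hidden behind the arm. I descend on the left tab and grip.

Request:
jog_arm --series '[{"rotation": [0, 0, 0], "dp": [0, 0, 0.15], "fingers": 1}, {"rotation": [0, 0, 0], "dp": [0, 0, 0.27], "fingers": 1}, {"rotation": [0, 0, 0], "dp": [0, 0, 0.35], "fingers": 1}, {"rotation": [0, 0, 0], "dp": [0, 0, 0.4], "fingers": 1}, {"rotation": [0, 0, 0], "dp": [0, 0, 0.4], "fingers": 0.6}]'

```text
t: 2.15
ee_pos: [0.4855, -0.0048, 0.0787]
orientation: [-179.9, 0.2, 8.1]
contact_force: [0.0, 0.1, -0.4]
width: 0.856
grip_force: 0.0
```

Request:
jog_arm --series '[{"rotation": [0, 0, 0], "dp": [0, 0, 0], "fingers": 0.2}, {"rotation": [0, 0, 0], "dp": [0, 0, 0], "fingers": 0.2}, {"rotation": [0, 0, 0], "dp": [0, 0, 0], "fingers": 0.2}, {"rotation": [0, 0, 0], "dp": [0, 0, 0], "fingers": 0.2}, {"rotation": [0, 0, 0], "dp": [0, 0, 0], "fingers": 0.2}]'

```text
t: 2.65
ee_pos: [0.4876, -0.005, 0.0814]
orientation: [180.0, -0.1, 8.1]
contact_force: [-0.2, 1.2, 3.9]
width: 0.365
grip_force: 43.8
```

```bash
python3 go.py .487 -.003 .08 8
```

```text
t 2.65 pos [ 0.4876 -0.005   0.0814] [ 1.7998e+02 -1.2000e-01  8.0700e+00] w 0.365 F [-0.17  1.16  3.94]
dp [-0.002 -0.01   0.007] rot [ 0.0002 -0.001   0.0006]
```

The opening reads 31 mm, so the tab is held. I raise it about 16 mm along the arc.

Request:
jog_arm --series '[{"rotation": [0, 0, 0], "dp": [0.008, 0, -0.016], "fingers": 0.2}, {"rotation": [0, 0, 0], "dp": [0.016, 0, -0.032], "fingers": 0.2}, {"rotation": [0, 0, 0], "dp": [0.024, 0, -0.048], "fingers": 0.2}, {"rotation": [0, 0, 0], "dp": [0.032, 0, -0.064], "fingers": 0.2}, {"rotation": [0, 0, 0], "dp": [0.04, 0, -0.08], "fingers": 0.2}]'

```text
t: 3.15
ee_pos: [0.4947, -0.0039, 0.0964]
orientation: [-180.0, 0.0, 8.1]
contact_force: [0.4, 0.6, -1.3]
width: 0.364
grip_force: 43.2
```

Request:
jog_arm --series '[{"rotation": [0, 0, 0], "dp": [0, 0, 0], "fingers": 0.2}, {"rotation": [0, 0, 0], "dp": [0, 0, 0], "fingers": 0.2}, {"rotation": [0, 0, 0], "dp": [0, 0, 0], "fingers": 0.2}, {"rotation": [0, 0, 0], "dp": [0, 0, 0], "fingers": 0.2}, {"rotation": [0, 0, 0], "dp": [0, 0, 0], "fingers": 0.2}]'

```text
t: 3.65
ee_pos: [0.4946, -0.0038, 0.0962]
orientation: [-180.0, 0.0, 8.1]
contact_force: [0.3, -1.5, -1.3]
width: 0.363
grip_force: 43.2
```

```bash
cat >avg.py <<'E'
from plant import arm
import numpy as np
F=[]
for k in range(8):
    arm.get_image("top");s=arm.get_state();F.append(s["contact_force"])
print(s["t"],s["ee_pos"],s["width"],np.mean(F,0).round(2),np.std(F,0).round(2))
E
python3 avg.py; python3 - <<'E'
from plant import arm
import cv2
cv2.imwrite("pics/s2.png",arm.get_image("side")["pixels"][100:260,150:400].repeat(3,0).repeat(3,1))
E
```

```text
4.05 [ 0.49471313 -0.00387122  0.09632178] 0.36931800455809843 [ 0.3  -0.4  -1.42] [0.48 0.48 0.26]
```

View pics/s2.png

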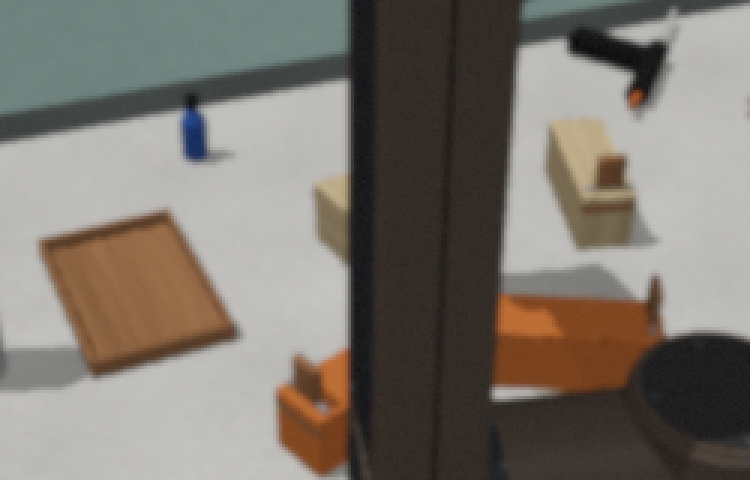

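The left end carries about 1.4 N, so the left box is the light one; its far end (315,190 in the crop) sits where it did before. I set it back, open and rise.

Request:
jog_arm --series '[{"rotation": [0, 0, 0], "dp": [-0.008, 0, 0.016], "fingers": 0.2}, {"rotation": [0, 0, 0], "dp": [-0.016, 0, 0.032], "fingers": 0.2}, {"rotation": [0, 0, 0], "dp": [-0.024, 0, 0.048], "fingers": 0.2}, {"rotation": [0, 0, 0], "dp": [-0.032, 0, 0.064], "fingers": 0.2}, {"rotation": [0, 0, 0], "dp": [-0.04, 0, 0.08], "fingers": 0.2}]'

```text
t: 4.6
ee_pos: [0.4872, -0.0046, 0.0812]
orientation: [-179.9, -0.0, 8.0]
contact_force: [-4.6, 3.7, 16.3]
width: 0.363
grip_force: 45.2
```

Request:
jog_arm --series '[{"rotation": [0, 0, 0], "dp": [0, 0, 0], "fingers": 0.2}, {"rotation": [0, 0, 0], "dp": [0, 0, 0], "fingers": 0.8}, {"rotation": [0, 0, 0], "dp": [0, 0, 0], "fingers": 1}, {"rotation": [0, 0, 0], "dp": [0, 0, 0], "fingers": 1}, {"rotation": [0, 0, 0], "dp": [0, 0, 0], "fingers": 1}]'

```text
t: 5.1
ee_pos: [0.4869, -0.005, 0.0802]
orientation: [180.0, -0.0, 8.1]
contact_force: [0.7, -0.1, -0.6]
width: 0.997
grip_force: 0.0
```

Request:
jog_arm --series '[{"rotation": [0, 0, 0], "dp": [0, 0, -0.05], "fingers": 1}, {"rotation": [0, 0, 0], "dp": [0, 0, -0.15], "fingers": 1}, {"rotation": [0, 0, 0], "dp": [0, 0, -0.25], "fingers": 1}, {"rotation": [0, 0, 0], "dp": [0, 0, -0.35], "fingers": 1}, {"rotation": [0, 0, 0], "dp": [0, 0, -0.4], "fingers": 1}]'

```text
t: 5.6
ee_pos: [0.488, -0.0052, 0.1631]
orientation: [179.9, -0.2, 8.1]
contact_force: [0.0, -0.2, -0.3]
width: 0.998
grip_force: 0.0
```

```bash
python3 go.py .5106 -.244 .16 -13.7
```

```text
t 5.6 pos [ 0.488  -0.0052  0.1631] [179.92  -0.22   8.07] w 0.998 F [ 0.01 -0.18 -0.26]
dp [-0.056  1.198  0.017] rot [ 0.0003 -0.0021  0.19  ]
```

Request:
jog_arm --series '[{"rotation": [0, 0, 0], "dp": [-0.005, 0.12, 0], "fingers": 1}, {"rotation": [0, 0, 0], "dp": [-0.01, 0.24, 0], "fingers": 1}, {"rotation": [0, 0, 0], "dp": [-0.015, 0.36, 0], "fingers": 1}, {"rotation": [0, 0, 0], "dp": [-0.02, 0.48, 0], "fingers": 1}, {"rotation": [0, 0, 0], "dp": [-0.028, 0.6, 0], "fingers": 1}]'

```text
t: 6.1
ee_pos: [0.498, -0.1255, 0.1603]
orientation: [-180.0, 0.0, 8.1]
contact_force: [-0.2, -0.2, 0.7]
width: 1.003
grip_force: 0.0
```

Request:
jog_arm --series '[{"rotation": [0, 0, 0.038], "dp": [-0.005, 0.15, 0], "fingers": 1}, {"rotation": [0, 0, 0.076], "dp": [-0.01, 0.3, 0], "fingers": 1}, {"rotation": [0, 0, 0.114], "dp": [-0.015, 0.45, 0], "fingers": 1}, {"rotation": [0, 0, 0.152], "dp": [-0.025, 0.55, 0], "fingers": 1}, {"rotation": [0, 0, 0.19], "dp": [-0.028, 0.598, 0], "fingers": 1}]'

```text
t: 6.6
ee_pos: [0.5092, -0.2456, 0.1603]
orientation: [180.0, 0.0, -14.0]
contact_force: [0.0, 0.3, -0.1]
width: 1.003
grip_force: 0.0
```

```bash
python3 go.py .5106 -.244 .08 -13.7
```

```text
t 6.6 pos [ 0.5092 -0.2456  0.1603] [179.99   0.   -13.99] w 1.003 F [ 0.03  0.28 -0.11]
dp [ 0.005 -0.01   0.401] rot [ 0.0001  0.     -0.0025]
```

Request:
jog_arm --series '[{"rotation": [0, 0, 0], "dp": [0.005, -0.01, 0.15], "fingers": 1}, {"rotation": [0, 0, 0], "dp": [0.005, -0.01, 0.27], "fingers": 1}, {"rotation": [0, 0, 0], "dp": [0.005, -0.01, 0.35], "fingers": 1}, {"rotation": [0, 0, 0], "dp": [0.005, -0.01, 0.4], "fingers": 1}, {"rotation": [0, 0, 0], "dp": [0.005, -0.01, 0.4], "fingers": 0.6}]'

```text
t: 7.1
ee_pos: [0.51, -0.2414, 0.0789]
orientation: [-179.9, 0.2, -13.7]
contact_force: [0.1, 0.7, -1.0]
width: 0.86
grip_force: 0.0
```

Request:
jog_arm --series '[{"rotation": [0, 0, 0], "dp": [0, 0, 0], "fingers": 0.2}, {"rotation": [0, 0, 0], "dp": [0, 0, 0], "fingers": 0.2}, {"rotation": [0, 0, 0], "dp": [0, 0, 0], "fingers": 0.2}, {"rotation": [0, 0, 0], "dp": [0, 0, 0], "fingers": 0.2}, {"rotation": [0, 0, 0], "dp": [0, 0, 0], "fingers": 0.2}]'

```text
t: 7.6
ee_pos: [0.5116, -0.2429, 0.0818]
orientation: [179.9, -0.1, -13.7]
contact_force: [-1.0, -0.1, 5.8]
width: 0.367
grip_force: 40.8
```

Request:
jog_arm --series '[{"rotation": [0, 0, 0], "dp": [0.008, 0, -0.016], "fingers": 0.2}, {"rotation": [0, 0, 0], "dp": [0.016, 0, -0.032], "fingers": 0.2}, {"rotation": [0, 0, 0], "dp": [0.024, 0, -0.048], "fingers": 0.2}, {"rotation": [0, 0, 0], "dp": [0.032, 0, -0.064], "fingers": 0.2}, {"rotation": [0, 0, 0], "dp": [0.04, 0, -0.08], "fingers": 0.2}]'

```text
t: 8.1
ee_pos: [0.5185, -0.2437, 0.096]
orientation: [-180.0, 0.0, -13.7]
contact_force: [2.3, -0.5, -5.5]
width: 0.369
grip_force: 40.0
```

Request:
jog_arm --series '[{"rotation": [0, 0, 0], "dp": [0, 0, 0], "fingers": 0.2}, {"rotation": [0, 0, 0], "dp": [0, 0, 0], "fingers": 0.2}, {"rotation": [0, 0, 0], "dp": [0, 0, 0], "fingers": 0.2}, {"rotation": [0, 0, 0], "dp": [0, 0, 0], "fingers": 0.2}, {"rotation": [0, 0, 0], "dp": [0, 0, 0], "fingers": 0.2}]'

```text
t: 8.6
ee_pos: [0.5185, -0.2438, 0.0961]
orientation: [-180.0, 0.0, -13.7]
contact_force: [1.9, -0.6, -5.9]
width: 0.369
grip_force: 40.1
```

```bash
python3 avg.py; python3 - <<'E'
from plant import arm
import cv2
a=arm.get_image("side")["pixels"][90:240,230:430];b=arm.get_image("top")["pixels"][90:240,210:430]
cv2.imwrite("pics/s3.png",cv2.resize(cv2.hconcat([a,b]),None,fx=1.9,fy=1.9,interpolation=cv2.INTER_CUBIC))
E
```

```text
9.0 [ 0.51855928 -0.24393234  0.09630503] 0.36557863677398444 [ 1.51 -0.73 -6.13] [0.51 0.31 0.44]
```

View pics/s3.png

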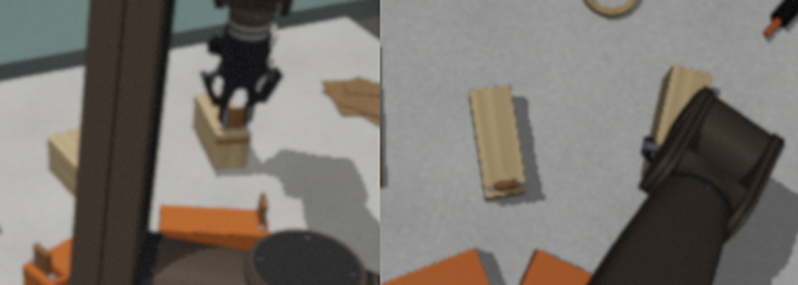

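The right end carries about 6 N, so the right box is the heavy one; the picture shows the left box standing level. I set the right box down, then move over its middle.

Request:
jog_arm --series '[{"rotation": [0, 0, 0], "dp": [-0.008, 0, 0.016], "fingers": 0.2}, {"rotation": [0, 0, 0], "dp": [-0.016, 0, 0.032], "fingers": 0.2}, {"rotation": [0, 0, 0], "dp": [-0.024, 0, 0.046], "fingers": 0.2}, {"rotation": [0, 0, 0], "dp": [-0.032, 0, 0.06], "fingers": 0.2}, {"rotation": [0, 0, 0], "dp": [-0.04, 0, 0.075], "fingers": 0.2}]'

```text
t: 9.6
ee_pos: [0.5108, -0.242, 0.0818]
orientation: [-180.0, -0.0, -13.7]
contact_force: [-2.3, 4.0, 8.6]
width: 0.363
grip_force: 41.6
```

Request:
jog_arm --series '[{"rotation": [0, 0, 0], "dp": [0, 0, 0], "fingers": 0.2}, {"rotation": [0, 0, 0], "dp": [0, 0, 0], "fingers": 0.8}, {"rotation": [0, 0, 0], "dp": [0, 0, 0], "fingers": 1}, {"rotation": [0, 0, 0], "dp": [0, 0, 0], "fingers": 1}, {"rotation": [0, 0, 0], "dp": [0, 0, 0], "fingers": 1}]'

```text
t: 10.1
ee_pos: [0.5112, -0.2424, 0.0818]
orientation: [180.0, -0.1, -13.7]
contact_force: [1.1, 0.6, -0.3]
width: 0.999
grip_force: 0.0
```

Request:
jog_arm --series '[{"rotation": [0, 0, 0], "dp": [0, 0, -0.05], "fingers": 1}, {"rotation": [0, 0, 0], "dp": [0, 0, -0.15], "fingers": 1}, {"rotation": [0, 0, 0], "dp": [0, 0, -0.25], "fingers": 1}, {"rotation": [0, 0, 0], "dp": [0, 0, -0.35], "fingers": 1}, {"rotation": [0, 0, 0], "dp": [0, 0, -0.4], "fingers": 1}]'

```text
t: 10.6
ee_pos: [0.5119, -0.2428, 0.1644]
orientation: [179.9, -0.2, -13.7]
contact_force: [0.0, 0.9, -0.5]
width: 0.997
grip_force: 0.0
```

Request:
jog_arm --series '[{"rotation": [0, 0, 0], "dp": [0.1, 0, 0], "fingers": 1}, {"rotation": [0, 0, 0], "dp": [0.2, 0, 0], "fingers": 1}, {"rotation": [0, 0, 0], "dp": [0.3, 0, 0], "fingers": 1}, {"rotation": [0, 0, 0], "dp": [0.365, 0, 0], "fingers": 1}, {"rotation": [0, 0, 0], "dp": [0.365, 0, 0], "fingers": 1}]'

```text
t: 11.1
ee_pos: [0.5827, -0.2596, 0.1613]
orientation: [180.0, -0.0, -13.7]
contact_force: [0.1, -0.0, -0.0]
width: 1.001
grip_force: 0.0
```

```bash
python3 - <<'E'
from plant import arm
import cv2
from h import proj
a=arm.get_image("side")["pixels"]
b=arm.get_image("top")["pixels"][90:240,280:430]
cv2.imwrite("pics/s4.png",cv2.resize(cv2.hconcat([a[90:240,230:430],b]),None,fx=2.2,fy=2.2,interpolation=cv2.INTER_CUBIC))
E
python3 go.py .5815 -.2634 .031 -13.7
```

```text
t 11.2 pos [ 0.5813 -0.2591  0.1609] [-1.7998e+02  7.0000e-02 -1.3690e+01] w 1.002 F [-0.07  0.57  0.8 ]
dp [0.007 0.021 0.65 ] rot [-0.0002  0.0006  0.0001]
```

View pics/s4.png

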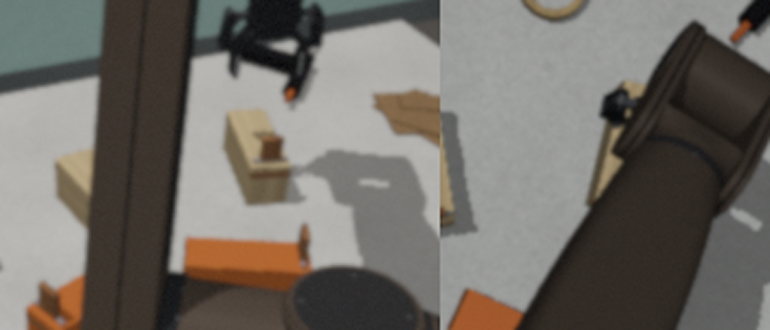

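The box stands level below the open fingers, aligned with them. I descend and grip it with 60 N.

Request:
jog_arm --series '[{"rotation": [0, 0, 0], "dp": [0.005, 0.015, 0.2], "fingers": 1}, {"rotation": [0, 0, 0], "dp": [0.005, 0.015, 0.35], "fingers": 1}, {"rotation": [0, 0, 0], "dp": [0.005, 0.015, 0.47], "fingers": 1}, {"rotation": [0, 0, 0], "dp": [0.005, 0.015, 0.57], "fingers": 1}, {"rotation": [0, 0, 0], "dp": [0.005, 0.015, 0.65], "fingers": 1}]'

```text
t: 11.7
ee_pos: [0.5806, -0.2619, 0.0298]
orientation: [-180.0, 0.1, -13.7]
contact_force: [0.3, -0.2, -0.1]
width: 0.998
grip_force: 0.0
```

Request:
jog_arm --series '[{"rotation": [0, 0, 0], "dp": [0, 0, 0], "fingers": 0.5}, {"rotation": [0, 0, 0], "dp": [0, 0, 0], "fingers": 0.5}, {"rotation": [0, 0, 0], "dp": [0, 0, 0], "fingers": 0.5}, {"rotation": [0, 0, 0], "dp": [0, 0, 0], "fingers": 0.5}, {"rotation": [0, 0, 0], "dp": [0, 0, 0], "fingers": 0.5}]' --force 60

```text
t: 12.2
ee_pos: [0.5822, -0.2624, 0.032]
orientation: [-180.0, -0.0, -13.7]
contact_force: [0.3, 2.3, -1.7]
width: 0.696
grip_force: 68.8
```

Request:
jog_arm --series '[{"rotation": [0, 0, 0], "dp": [0, 0, -0.04], "fingers": 0.5}, {"rotation": [0, 0, 0], "dp": [0, 0, -0.12], "fingers": 0.5}, {"rotation": [0, 0, 0], "dp": [0, 0, -0.25], "fingers": 0.5}, {"rotation": [0, 0, 0], "dp": [0, 0, -0.4], "fingers": 0.5}, {"rotation": [0, 0, 0], "dp": [0, 0, -0.5], "fingers": 0.5}]'

```text
t: 12.7
ee_pos: [0.5824, -0.2631, 0.1341]
orientation: [179.9, -0.1, -13.7]
contact_force: [0.4, -1.1, -8.0]
width: 0.692
grip_force: 68.3
```

```bash
python3 go.py .6028 .2584 .211 2.5
```

```text
t 12.7 pos [ 0.5824 -0.2631  0.1341] [ 1.7991e+02 -1.4000e-01 -1.3690e+01] w 0.692 F [ 0.43 -1.11 -7.99]
dp [-0.517 -2.557 -0.39 ] rot [ 0.0009 -0.0011 -0.1413]
```

Lifted, showing 8 N. I carry it over the left box to the tray.

Request:
jog_arm --series '[{"rotation": [0, 0, 0], "dp": [-0.03, -0.1, -0.12], "fingers": 0.5}, {"rotation": [0, 0, 0], "dp": [-0.06, -0.25, -0.24], "fingers": 0.5}, {"rotation": [0, 0, 0], "dp": [-0.09, -0.43, -0.34], "fingers": 0.5}, {"rotation": [0, 0, 0], "dp": [-0.13, -0.63, -0.38], "fingers": 0.5}, {"rotation": [0, 0, 0], "dp": [-0.17, -0.83, -0.38], "fingers": 0.5}]'

```text
t: 13.2
ee_pos: [0.5888, -0.0924, 0.2103]
orientation: [180.0, -0.3, -13.7]
contact_force: [1.3, -0.2, -7.4]
width: 0.694
grip_force: 68.4
```

Request:
jog_arm --series '[{"rotation": [0, 0, 0], "dp": [-0.04, -0.18, 0], "fingers": 0.5}, {"rotation": [0, 0, 0], "dp": [-0.07, -0.36, 0], "fingers": 0.5}, {"rotation": [0, 0, 0], "dp": [-0.11, -0.54, 0], "fingers": 0.5}, {"rotation": [0, 0, 0], "dp": [-0.14, -0.72, 0], "fingers": 0.5}, {"rotation": [0, 0, 0], "dp": [-0.18, -0.9, 0], "fingers": 0.5}]'

```text
t: 13.7
ee_pos: [0.5953, 0.0914, 0.2075]
orientation: [180.0, -0.0, -13.7]
contact_force: [0.7, -0.5, -9.2]
width: 0.696
grip_force: 68.4
```

Request:
jog_arm --series '[{"rotation": [0, 0, -0.028], "dp": [-0.04, -0.2, 0], "fingers": 0.5}, {"rotation": [0, 0, -0.056], "dp": [-0.08, -0.4, 0], "fingers": 0.5}, {"rotation": [0, 0, -0.084], "dp": [-0.12, -0.58, 0], "fingers": 0.5}, {"rotation": [0, 0, -0.112], "dp": [-0.15, -0.72, 0], "fingers": 0.5}, {"rotation": [0, 0, -0.141], "dp": [-0.17, -0.83, 0], "fingers": 0.5}]'

```text
t: 14.2
ee_pos: [0.6012, 0.2613, 0.2072]
orientation: [180.0, 0.0, 2.7]
contact_force: [-0.8, -0.4, -8.8]
width: 0.695
grip_force: 68.3
```

Request:
jog_arm --series '[{"rotation": [0, 0, 0], "dp": [0, 0, 0.1], "fingers": 0.5}, {"rotation": [0, 0, 0], "dp": [0, 0, 0.2], "fingers": 0.5}, {"rotation": [0, 0, 0], "dp": [0, 0, 0.3], "fingers": 0.5}, {"rotation": [0, 0, 0], "dp": [0, 0, 0.4], "fingers": 0.5}, {"rotation": [0, 0, 0], "dp": [0, 0, 0.45], "fingers": 0.5}]'

```text
t: 14.7
ee_pos: [0.6003, 0.2588, 0.1146]
orientation: [179.9, 0.3, 2.5]
contact_force: [0.1, 0.2, -8.8]
width: 0.692
grip_force: 68.9
```

```bash
python3 - <<'E'
from plant import arm
import cv2
a=arm.get_image("side")["pixels"][110:270,80:300];b=arm.get_image("top")["pixels"][90:250,80:260]
cv2.imwrite("pics/s5.png",cv2.resize(cv2.hconcat([a,b]),None,fx=2,fy=2,interpolation=cv2.INTER_CUBIC))
E
python3 go.py .6028 .2584 .038 2.5
```

```text
t 14.8 pos [0.6004 0.2589 0.1149] [179.92   0.29   2.46] w 0.695 F [-0.11  0.05 -8.76]
dp [0.014 0.002 0.384] rot [ 0.0007  0.0026 -0.0004]
```

View pics/s5.png

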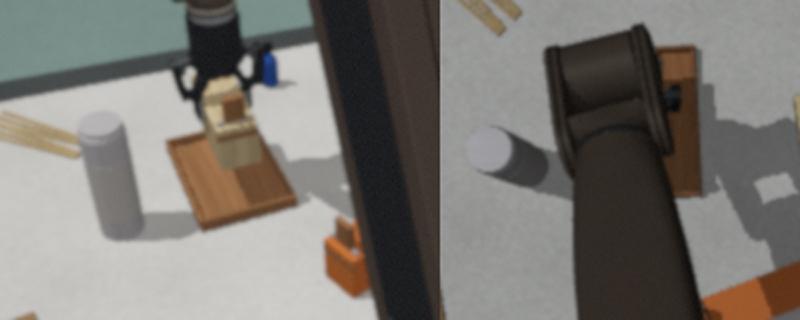

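The box hangs level above the tray, clear of the can. I lower it.

Request:
jog_arm --series '[{"rotation": [0, 0, 0], "dp": [0, 0, 0.1], "fingers": 0.5}, {"rotation": [0, 0, 0], "dp": [0, 0, 0.2], "fingers": 0.5}, {"rotation": [0, 0, 0], "dp": [0, 0, 0.28], "fingers": 0.5}, {"rotation": [0, 0, 0], "dp": [0, 0, 0.34], "fingers": 0.5}, {"rotation": [0, 0, 0], "dp": [0, 0, 0.36], "fingers": 0.5}]'

```text
t: 15.3
ee_pos: [0.6015, 0.2593, 0.044]
orientation: [180.0, 0.1, 2.5]
contact_force: [-0.2, 0.3, -8.2]
width: 0.694
grip_force: 68.9
```

Request:
jog_arm --series '[{"rotation": [0, 0, 0], "dp": [0, 0, 0.005], "fingers": 0.5}, {"rotation": [0, 0, 0], "dp": [0, 0, 0.01], "fingers": 0.5}, {"rotation": [0, 0, 0], "dp": [0, 0, 0.015], "fingers": 0.5}, {"rotation": [0, 0, 0], "dp": [0, 0, 0.02], "fingers": 0.5}, {"rotation": [0, 0, 0], "dp": [0, 0, 0.02], "fingers": 0.5}]'

```text
t: 15.8
ee_pos: [0.6024, 0.2596, 0.0416]
orientation: [-180.0, -0.0, 2.5]
contact_force: [0.2, -0.7, -8.6]
width: 0.693
grip_force: 68.9
```

Request:
jog_arm --series '[{"rotation": [0, 0, 0], "dp": [0, 0, 0.005], "fingers": 0.5}, {"rotation": [0, 0, 0], "dp": [0, 0, 0.01], "fingers": 0.5}, {"rotation": [0, 0, 0], "dp": [0, 0, 0.015], "fingers": 0.5}, {"rotation": [0, 0, 0], "dp": [0, 0, 0.018], "fingers": 0.5}, {"rotation": [0, 0, 0], "dp": [0, 0, 0.018], "fingers": 0.5}]'

```text
t: 16.3
ee_pos: [0.6023, 0.2595, 0.0381]
orientation: [180.0, 0.0, 2.5]
contact_force: [-1.2, -0.4, -5.4]
width: 0.691
grip_force: 69.4
```

Contact is beginning: the load has dropped to 5.4 N. I go one millimetre more, then open and rise.

Request:
jog_arm --series '[{"rotation": [0, 0, 0], "dp": [0, 0, 0.003], "fingers": 0.5}, {"rotation": [0, 0, 0], "dp": [0, 0, 0.006], "fingers": 0.5}, {"rotation": [0, 0, 0], "dp": [0, 0, 0.006], "fingers": 0.75}, {"rotation": [0, 0, 0], "dp": [0, 0, 0.006], "fingers": 1}, {"rotation": [0, 0, 0], "dp": [0, 0, 0.006], "fingers": 1}]'

```text
t: 16.8
ee_pos: [0.6039, 0.26, 0.0381]
orientation: [-180.0, -0.2, 2.5]
contact_force: [-0.3, 0.3, 0.1]
width: 0.999
grip_force: 0.0
```

Request:
jog_arm --series '[{"rotation": [0, 0, 0], "dp": [0, 0, 0], "fingers": 1}, {"rotation": [0, 0, 0], "dp": [0, 0, 0], "fingers": 1}, {"rotation": [0, 0, 0], "dp": [0, 0, -0.05], "fingers": 1}, {"rotation": [0, 0, 0], "dp": [0, 0, -0.15], "fingers": 1}, {"rotation": [0, 0, 0], "dp": [0, 0, -0.3], "fingers": 1}]'

```text
t: 17.3
ee_pos: [0.6009, 0.2592, 0.0956]
orientation: [180.0, 0.2, 2.5]
contact_force: [-0.9, 0.3, -0.3]
width: 0.996
grip_force: 0.0
```

Request:
jog_arm --series '[{"rotation": [0, 0, 0], "dp": [0, 0, -0.2], "fingers": 1}, {"rotation": [0, 0, 0], "dp": [0, 0, -0.4], "fingers": 1}, {"rotation": [0, 0, 0], "dp": [0, 0, -0.6], "fingers": 1}, {"rotation": [0, 0, 0], "dp": [0, 0, -0.7], "fingers": 1}, {"rotation": [0, 0, 0], "dp": [0, 0, -0.7], "fingers": 1}]'

```text
t: 17.8
ee_pos: [0.6045, 0.2602, 0.2428]
orientation: [-179.9, -0.6, 2.5]
contact_force: [-0.0, -0.3, -0.0]
width: 1.002
grip_force: 0.0
```

Request:
jog_arm --series '[{"rotation": [0, 0, 0], "dp": [0, 0.15, 0], "fingers": 1}, {"rotation": [0, 0, 0], "dp": [0, 0.35, 0], "fingers": 1}, {"rotation": [0, 0, 0], "dp": [0, 0.55, 0], "fingers": 1}, {"rotation": [0, 0, 0], "dp": [0, 0.75, 0], "fingers": 1}, {"rotation": [0, 0, 0], "dp": [0, 0.9, 0], "fingers": 1}]'

```text
t: 18.3
ee_pos: [0.6089, 0.0776, 0.2343]
orientation: [180.0, 0.2, 2.4]
contact_force: [0.6, 0.3, 0.8]
width: 0.996
grip_force: 0.0
```

```bash
python3 - <<'E'
from plant import arm
import cv2
a=arm.get_image("side")["pixels"][110:270,80:320];b=arm.get_image("top")["pixels"][90:250,80:240]
cv2.imwrite("pics/s6.png",cv2.resize(cv2.hconcat([a,b]),None,fx=2,fy=2,interpolation=cv2.INTER_CUBIC))
E
```

```text
(no output)
```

View pics/s6.png

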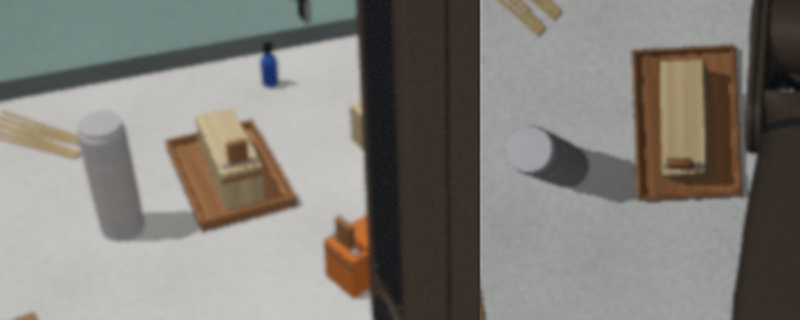

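The heavy box sits flat and centred in the tray at (682,118), the can has not moved, and the left box was seen standing after its test.

```bash
python3 -c "
from plant import arm
print(arm.hand_in())"
```

```text
the job is handed in; nothing more can be done
None
```

I tipped the left box and then the right; the right was the heavy one (about 6 N at the tab, against 1.4 N). I set it flat in the tray, left the light box and the spray can where they stood, and handed the job in at about 18 s; no verdict came back.

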